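# Refit the filter cassette in the desk dust extractor

## Task

Get the grey dust extractor ready for use: without lifting the blue filter cassette away, slide it along its railed deck until it drops into the empty pocket, then press it down until it sits flush with the deck. Next swing the red latch bar a quarter turn over the cassette as far as it goes, and last of all turn the yellow valve lever to half open, pointing at the green dot (45 degrees). Do not shift the other things on the desk, and leave everything let go of.

Things in the scene. Friction and masses are not known exactly. Their poses are not given: they have to be found in the camera images.
- extractor: grey low box fixed to the desk; flat top ('deck') 55 mm above the desk. Origin on the desk under the lane's centre line; y runs along the railed lane from the loading deck (-y) to the pocket (+y), x across it, away from the robot. Box: x -66 to 160, y -180 to 180 mm. Two rails 8 mm high, 104 mm apart, border the loading deck (y -180 to 18). Pocket: 104 (x) by 124 (y) mm, centred at x 0, y 80
- cassette: loose filter cassette, blue frame, pale pleats, blue press disc at its centre; 100 (x) by 120 (y) by 20 mm high, about 0.2 kg. Starts flat on the loading deck between the rails. Origin at the centre of its underside, its y along the lane. Dropped on the carrier plate it still stands 12 mm above the deck; fully pressed its top is level with the deck
- lifter (a joint): metal carrier plate in the pocket, on which the cassette lands, m: 0 = raised, 8 mm below the deck (start); 0.012 = pressed down to its hard stop, cassette flush. Stiff: moves under a push of about 6 to 10 N and stays where pushed
- pocket (a point): centre of the underside of a fully home cassette: in the pocket's middle, 20 mm below the deck, axes as the extractor's
- latch (a joint): red latch bar on an upright pivot, rad: 0 = points along the extractor's +y, clear of the pocket; grows anticlockwise from above; 1.571 = across the pocket towards -x, at its stop. Starts -0.4 to 0.05. Needs about 1 N at the peg, stays where left. Bar 16 mm wide, reaching 82 mm from the pivot, 3 to 9 mm above the deck: it passes only over a cassette pressed home
- latch_pivot (a point): latch pivot, at extractor x 80, y 80 mm
- latch_peg (a point): top of the red upright peg (14 mm diameter, standing 30 mm above the bar) 62 mm from the pivot, for moving the latch; its top is 39 mm above the deck
- valve (a joint): yellow valve lever on an upright pivot, rad: 0 = shut, lever points along the extractor's -y; grows anticlockwise seen from above; 1.571 = fully open, points to +x; 0.785 = half open, points at the green dot. Starts between 0 and 0.35. Stiff (about 2 N at the tip), stays where left
- valve_pivot (a point): top centre of the valve pivot (24 mm round boss), at extractor x 80, y -60 mm, 36 mm above the deck
- valve_tip (a point): end of the lever, on its top face, 62 mm from the pivot. The lever is 12 mm wide, its body from 14 to 34 mm above the deck
- half_mark (a point): green dot, 14 mm wide, painted on the deck 75 mm from the valve pivot in the half-open direction
- wet_palette: bystander: white ceramic palette with clear clip-on lid, 214 x 166 x 34 mm, origin under its centre
- brush_stand: bystander: clear acrylic brush stand 120 x 120 mm, with brushes about 240 mm tall, origin under its centre
- probe: bystander: steel probe 180 mm long lying on the desk, origin under its middle
- clipper: bystander: clipper with blue plastic handles, 125 mm long, lying on the desk, origin under its pivot
- paint_jar: bystander: small jar, white cap, 44 mm wide, 50 mm high, origin under its centre
- varnish_jar: bystander: jar, black cap, 50 mm wide, 65 mm high, origin under its centre
- water_mug: bystander: blue mug, 80 mm wide, 90 mm high, origin under its centre
There are look-alikes about, which are no part of the job. Leave any brown or pink look-alike of the cassette alone.

How it is judged:
By the outcome, as a careful person would: the job done as asked, in the order asked, and still so for the second after the job is handed in, with the robot touching nothing.
It also fails if it takes over 61 s, if anything falls off the work surface, if the arm or the gripper's body presses on something with over 40 N, if the wrist force passes 120 N, or if a joint passes its speed limit or range.

## Robot

A 7-joint arm with a two-finger parallel gripper is mounted at the origin on the work surface. World frame = base frame: x ahead of the robot, y to its left, z up, the work surface at z = 0. Lengths are in m, angles in rad, forces in N, time in s.
With the tool pointing down it reaches from about 0.4 to 0.9 m from the base axis. Payload 5.5 kg.
Tool frame: the origin (TCP) lies at the very end of the fingers, on their centre line; the grasp point (between the pads) lies 19 mm behind it; z points along the fingers, y is the line along which they close (so a half turn about z gives the same grasp; the last joint's range is limited). The gripper opens to 85 mm and grips with 20 to 120 N. Pads are 22 mm wide; open, the fingers measure 114 mm over their backs; the gripper's body (76 mm by 85 mm) begins 54 mm behind the grasp point. The pads swing forward as they close: fully open they stand 13 mm farther back than shut.
Start: joints at [1.417, 0.501, -0.427, 1.55, 0.221, 1.138, -0.21], TCP at [0.263, -0.594, 0.231] pointing down, gripper open.
Joint ranges: [-2.88, 2.88], [-0.31, 2.03], [-1.54, 1.56], [0.2, 2.42], [-1.41, 4.55], [0.19, 2.02], [-2.57, 2.57]. Speed limits (rad/s): [2.57, 2.57, 3.14, 3.14, 3.14, 3.14, 3.14].

## Interface

Orientations are given as a rotation vector (axis times angle).
In Python, from rig import r gives the robot as it stands.
- The arm moves only by the shell command python3 -m handwheel 'ROWS' [FORCE]. ROWS is JSON, a list of rows, each a list of 7 numbers: the shift along the tool's x, y, z as a fraction of full scale, then the turn, a rotation vector about the tool's x, y, z as a fraction of full scale, then the closure, from -1 (fully open) to 1 (shut). A call has 1 to 10 rows; each row shifts and turns the commanded pose from where the row before left it, along the tool's axes as they then stand; what a row does not reach is not made up. Full scale, the value 1, is 250 mm for a shift and 60 degrees for a turn. A row lasts 1/8 s, in which the tool goes at most 62.5 mm and 10.7 degrees, less where a joint would pass 70% of its speed; a pose out of reach is approached as far as the arm can. A call with a number of a shift or a turn outside -1 to 1 is refused whole. A call with a gripper value outside its range is refused whole. The fingers move at their own pace and stop on an object; FORCE is the grip in N (left out, the last holds). Time passes only in rows, so rows that do not move let the fingers close. It gives the time, the measured TCP pose, the force, the opening and the grip force at its end, in the units of the state.
- r.get_state(): the state, without advancing time (a new reading comes with each control period).
- r.capture(name): name is "side" or "top"; returns a dict with "image" (480x640x3 uint8, red, green, blue), "depth" (480x640 float32, m along the optical axis (not along the pixel's ray), 0 where there is no reading), "K" (3x3 intrinsics, pixels), "R" (3x3) and "t" (3): a world point X has camera coordinates R X + t. Camera axes: x right, y down, z forward; pixel columns grow to the right and rows downward; lengths in m; the calibration is good to about 2 mm. A picture is of the moment at which its call begins.
- r.hand_in(): hands the job in; it is judged then, once.
Trained networks look in a picture, given as the dict that the camera call returned (one of the last four; its "shot" number tells which), for a name from the list of things; names that differ only in an ending like _2 or _b are one class to them, and where a whole thing is asked for, a point or a joint stands for the part that bears it (a point fixed in the world has none). Each returns a list of dicts, best first, with "conf" (0 to 1); they miss things now and then, are a little off and sometimes report something else, mostly with a low value. They report only what shows in the picture. A call takes as long as a camera call. They do not tell look-alikes from the thing itself.
- r.silhouettes(picture, thing): "pixels" (480x640 bool, what is visible of it) and "rect" ([left, top, right, bottom] in pixels, round what is visible of it).
- r.landmark_of(picture, thing): "pixel" ([column, row] in pixels: a listed point, or the origin of a listed thing).
The state is a dict: "clock": time; "joint_positions": joint angles; "dq": joint speeds; "joint_torque": joint torques, N m; "position": TCP position; "eef_rot": TCP orientation; "wrist_force": force on the tool from outside, world axes, zero at the start; "wrist_torque": the same for the moment, N m; "width": finger opening in m; "grasp_force": force on a finger pad.
Only numpy, scipy, OpenCV 4.12 (cv2) and the standard library are available. Lean on these libraries where they do the work, as an engineer would, in place of code of your own. Each camera call takes 0.05 s, during which the arm holds its last target. There are 200 camera calls.

## Working session

There is one attempt and no reset: what is moved stays moved. The work goes in short steps, Python scripts to look and compute and a shell command to move; the robot and the scene stay as the last step left them, time stands still between calls to the robot, and variables do not carry over. Pictures are saved under pics/ and viewed, at most 10 in all, crops included, and the job is handed in when it is done.

```bash
mkdir -p pics; cat > h.py <<'E'
import numpy as np, cv2
from rig import r
def px2w(c,uv,z=None):
    K,R,t=map(np.array,(c["K"],c["R"],c["t"]))
    d=R.T@np.linalg.inv(K)@np.array([uv[0],uv[1],1.]); o=-R.T@t
    if z is None:
        s=c["depth"][int(round(uv[1])),int(round(uv[0]))]
        return o+d*s
    return o+d*(z-o[2])/d[2]
def w2px(c,X):
    p=np.array(c["K"])@(np.array(c["R"])@X+np.array(c["t"])); return p[:2]/p[2]
E
python3 - <<'E'
from h import *
for n in("top","side"):
    c=r.capture(n); cv2.imwrite(f"pics/{n}0.png",c["image"][:,:,::-1])
    for th in("cassette","latch_pivot","latch_peg","valve_pivot","valve_tip","half_mark","pocket","extractor"):
        print(n,th,[(round(d["conf"],2),np.round(d["pixel"]),np.round(px2w(c,d["pixel"]),3)) for d in r.landmark_of(c,th)[:3]])
s=r.get_state();print(s)
E
```

```text
top cassette [(0.9, array([336., 271.]), array([ 0.471, -0.051,  0.075])), (0.79, array([400., 162.]), array([ 0.76 , -0.227,  0.019])), (0.56, array([221., 335.]), array([0.325, 0.234, 0.019]))]
top latch_pivot [(0.77, array([263., 224.]), array([0.593, 0.128, 0.059]))]
top latch_peg [(0.5, array([242., 209.]), array([0.633, 0.179, 0.058]))]
top valve_pivot [(0.74, array([318., 227.]), array([ 0.577, -0.009,  0.091])), (0.71, array([305., 156.]), array([0.783, 0.021, 0.013])), (0.25, array([139., 311.]), array([0.388, 0.432, 0.036]))]
top valve_tip [(0.59, array([348., 234.]), array([ 0.565, -0.083,  0.053]))]
top half_mark [(0.67, array([343., 216.]), array([ 0.61 , -0.072,  0.057])), (0.42, array([290., 262.]), array([0.497, 0.061, 0.055]))]
top pocket [(0.95, array([257., 253.]), array([0.522, 0.143, 0.048]))]
top extractor [(0.66, array([292., 263.]), array([0.496, 0.056, 0.053])), (0.6, array([262., 253.]), array([0.522, 0.131, 0.05 ]))]
side cassette [(0.8, array([312., 167.]), array([ 0.758, -0.214,  0.014])), (0.78, array([371., 238.]), array([ 0.478, -0.042,  0.073])), (0.7
[... 866 characters left out ...]
ay([ 1.4171953 ,  0.50089684, -0.42701837,  1.55036016,  0.22080451,
        1.13827965, -0.21026647]), 'dq': array([ 2.48019063e-04, -4.07332512e-04,  2.97580463e-04, -1.84662543e-05,
        1.08624155e-03,  1.67029183e-03,  1.14077703e-04]), 'joint_torque': array([-2.57715228e-04, -5.69345140e+01, -5.81018910e+00, -2.81333703e+01,
        1.27712134e-02,  1.82522021e-03, -1.72700868e-05]), 'position': array([ 0.26320035, -0.59436054,  0.23132988]), 'eef_rot': array([3.07352684e+00, 6.50078008e-01, 1.00513937e-04]), 'wrist_force': array([ 0.40899584, -0.51471248, -0.58114961]), 'wrist_torque': array([-0.03022887,  0.00465535,  0.01546831]), 'grasp_force': 0.0, 'width': 0.08537642117166926}
```

View pics/top0.png

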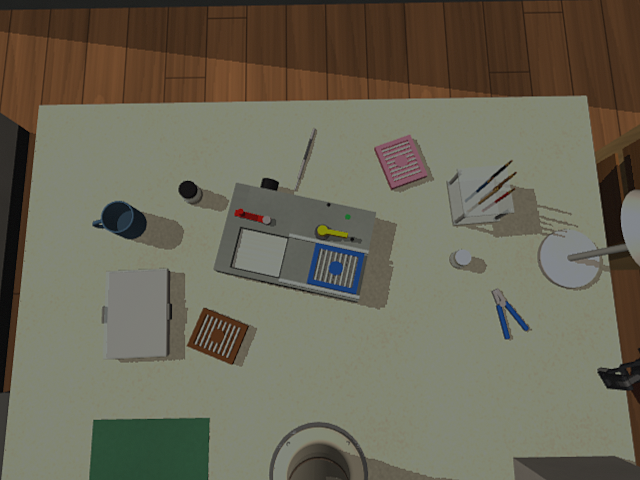

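View pics/side0.png

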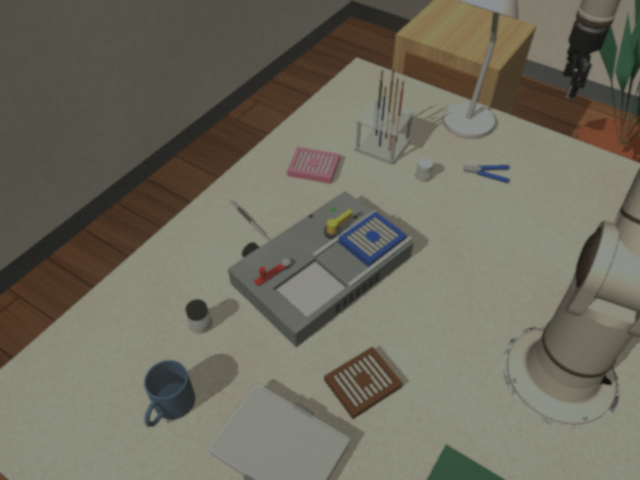

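The top view shows three cassette-like things: blue at (336,268) on the extractor's railed deck, pink at (401,162) and brown at (219,335), both on the desk. I choose the blue one. The red latch is at (252,216), the yellow lever at (330,232) and the green dot at (348,217). Next I measure the poses and check the choice in a crop.

```bash
cat >> h.py <<'E'
def cloud(c):
    K,R,t=map(np.array,(c["K"],c["R"],c["t"])); v,u=np.mgrid[:480,:640]
    P=np.stack([u,v,np.ones_like(u)],-1)@np.linalg.inv(K).T*c["depth"][...,None]
    W=(P-t)@R; W[c["depth"]==0]=np.nan; return W
def hsv(c): return cv2.cvtColor(c["image"],cv2.COLOR_RGB2HSV)
E
python3 - <<'E'
from h import *
for n in("top","side"):
    c=r.capture(n); W=cloud(c); H=hsv(c); h,s,v=[H[...,i].astype(int) for i in range(3)]
    near=(abs(W[...,0]-.52)<.22)&(abs(W[...,1]-.05)<.27)
    m=near&(W[...,2]>.04)&(W[...,2]<.1)
    m=cv2.morphologyEx(m.astype(np.uint8),cv2.MORPH_OPEN,np.ones((3,3)))
    nl,lab,st,_=cv2.connectedComponentsWithStats(m); k=1+np.argmax(st[1:,4]); m=lab==k
    rc=cv2.minAreaRect((W[m][:,:2]*1000).astype(np.float32)); print(n,"extr",rc, np.nanmedian(W[m][:,2]))
    for nm,q in dict(blue=(h>100)&(h<125)&(s>150)&(v>60),red=((h<6)|(h>174))&(s>150),yel=(h>22)&(h<34)&(s>150),green=(h>45)&(h<80)&(s>120)).items():
        q=q&near&(W[...,2]>.045)
        if q.sum()<3: print(nm,q.sum()); continue
        p=W[q]; print(nm,q.sum(),np.round(p.mean(0),4),np.round(np.percentile(p[:,2],[5,50,95]),3), cv2.minAreaRect((p[:,:2]*1000).astype(np.float32)))
    if n=="top": cv2.imwrite("pics/crop1.png",cv2.resize(c["image"][170:320,200:400,::-1],(800,600),interpolation=cv2.INTER_CUBIC))
E
```

```text
top extr ((564.884521484375, 45.357147216796875), (361.0452575683594, 257.8927001953125), 76.43386840820312) 0.05634150241780996
blue 892 [ 0.4775 -0.0486  0.0758] [0.072 0.076 0.079] ((480.0179748535156, -48.628814697265625), (118.71671295166016, 101.94144439697266), 76.59635925292969)
red 179 [0.6129 0.1624 0.0707] [0.062 0.066 0.096] ((616.3139038085938, 161.12278747558594), (72.8954086303711, 21.686996459960938), 73.18850708007812)
yel 190 [ 0.5648 -0.0372  0.0896] [0.086 0.091 0.094] ((561.9127807617188, -41.788787841796875), (72.6306381225586, 29.173206329345703), 67.93946838378906)
green 20 [ 0.6092 -0.082   0.0563] [0.054 0.056 0.058] ((609.12548828125, -81.90084838867188), (10.977117538452148, 9.917234420776367), 59.08229064941406)
side extr ((562.7393188476562, 45.144195556640625), (364.2178955078125, 260.6522216796875), 76.19474792480469) 0.055355658687884224
blue 264 [ 0.4734 -0.0209  0.0751] [0.072 0.075 0.078] ((476.1971740722656, -43.882362365722656), (117.35855102539062, 97.1508560180664), 75.34846496582031)
red 148 [0.611  0.1676 0.0693] [0.061 0.065 0.094] ((611.30908203125, 164.45423889160156), (71.23405456542969, 15.414961814880371), 74.60980224609375)
yel 8 [ 0.5644 -0.0057  0.0814] [0.076 0.082 0.086] ((563.9462280273438, -6.610014915466309), (8.936291694641113, 4.100849628448486), 63.60759735107422)
green 0
```

View pics/crop1.png

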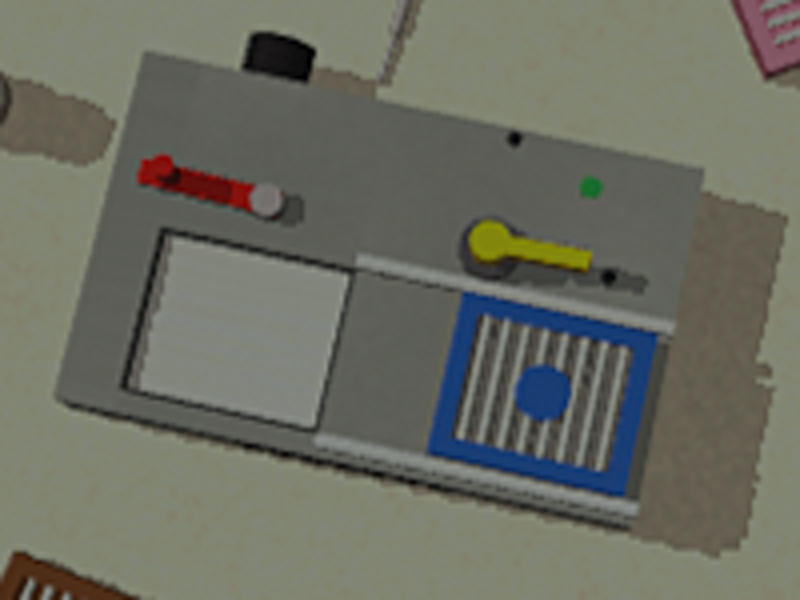

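The crop confirms the choice: blue cassette with pale pleats at crop (545,392), on the railed deck beside the pocket at (240,330). The latch pivot cap is at (267,200), peg at (160,170), valve boss at (490,240) and green dot at (591,187). I'll refine the frame from the pixel features and start turning the tool to line up with the lane.

```bash
python3 -m handwheel '[[0,0,0,0,0,0.156,1],[0,0,0,0,0,0.156,1],[0,0,0,0,0,0.156,1],[0,0,0,0,0,0.156,1],[0,0,0,0,0,0,1]]' 30
cat > fit.py <<'E'
from h import *
from scipy.optimize import least_squares
c=r.capture("top"); H=hsv(c); h,s,v=[H[...,i].astype(int) for i in range(3)]
W=cloud(c)
near=(abs(W[...,0]-.53)<.17)&(abs(W[...,1]-.05)<.22)
# green dot + pocket plate + deck corners, all in top image
g=np.argwhere((h>45)&(h<80)&(s>120)&near).mean(0)[::-1]
pl=((W[...,2]>.035)&(W[...,2]<.062)&(s<40)&(v>120)&near).astype(np.uint8)
nl,lab,st,cen=cv2.connectedComponentsWithStats(pl); k=1+np.argmax(st[1:,4]); print("plate",st[k],cen[k])
cap=px2w(c,(266.75,220),.066)
pts=[(px2w(c,g,.055),(133.03,-113.03)),(px2w(c,cen[k],.047),(0,80)),(cap,(80,80)),(px2w(c,(322.5,230),.091),(80,-60))]
print(np.round(pts[0][0],4),np.round(pts[1][0],4),np.round(cap,4),np.round(pts[3][0],4))
def f(p):
    R=np.array([[np.cos(p[2]),-np.sin(p[2])],[np.sin(p[2]),np.cos(p[2])]])
    return np.concatenate([(R@np.array(q)/1000+p[:2]-w[:2])*1000 for w,q in pts])
o=least_squares(f,[.5056,.0594,-.237]); print(o.x,np.round(o.fun,1))
E
python3 fit.py
```

```text
clock: 1.62
position: [0.2633, -0.5943, 0.2314]
eef_rot: [3.12, -0.368, -0.0]
wrist_force: [0.1, 0.2, -0.3]
width: 0.0003
grasp_force: 0.0
plate [ 235  230   52   46 1712] [260.43457944 252.52570093]
[ 0.6095 -0.0821  0.055 ] [0.5237 0.1343 0.047 ] [0.6013 0.1169 0.066 ] [ 0.5687 -0.0193  0.091 ]
[ 0.50517581  0.05718468 -0.2278963 ] [-0.3 -0.9 -0.5  0.8 -0.1  0.2  0.9 -0.1]
```

```bash
cat >> h.py <<'E'
from scipy.spatial.transform import Rotation as Ro
O=np.array([.5052,.0572,.055]); A=-.230; RE=Ro.from_euler('z',A).as_matrix()
def toE(X): return (np.asarray(X)-O)@RE*1000     # mm, z above deck
def toW(E): return RE@np.asarray(E)/1000+O
def where():
    s=r.get_state(); T=Ro.from_rotvec(s["eef_rot"]).as_matrix()
    print("t %.2f"%s["clock"],"ext mm",np.round(toE(s["position"]),1),"toolx deg in ext",round(np.degrees(np.arctan2(T[1,0],T[0,0])-A),2),"F ext",np.round(s["wrist_force"]@RE,1),"w",round(s["width"],4)); return s,T
def to(E):  # tool-frame shift, fraction of full scale
    s,T=where(); d=T.T@(toW(E)-s["position"]); print("to",E,"rows sum",np.round(d/.25,4))
E
python3 -c "
from h import *
to((0,-215,150))"
```

```text
t 1.68 ext mm [ -87.  -689.5  176.3] toolx deg in ext -0.17 F ext [-0.6 -0.1 -0.4] w 0.0002
to (0, -215, 150) rows sum [ 0.3423 -1.8989  0.105 ]
```

```bash
python3 -m handwheel '[[0.043,-0.211,0.012,0,0,0,1],[0.043,-0.211,0.012,0,0,0,1],[0.043,-0.211,0.012,0,0,0,1],[0.043,-0.211,0.012,0,0,0,1],[0.043,-0.211,0.012,0,0,0,1],[0.043,-0.211,0.012,0,0,0,1],[0.043,-0.211,0.012,0,0,0,1],[0.043,-0.211,0.012,0,0,0,1],[0,-0.211,0.01,0,0,0,1],[0,0,0,0,0,0,1]]'; python3 -c "
from h import *
to((0,-215,6))"
```

```text
clock: 2.92
position: [0.4593, -0.1481, 0.2051]
eef_rot: [-3.12, 0.353, -0.001]
wrist_force: [0.4, -1.1, -1.0]
width: -0.0
grasp_force: 0.0
t 2.92 ext mm [   2.1 -210.3  150.1] toolx deg in ext 0.29 F ext [ 0.6 -1.  -1. ] w -0.0
to (0, -215, 6) rows sum [-0.0089  0.0196  0.5764]
```

```bash
python3 -m handwheel '[[-0.008,0.02,0.19,0,0,0,1],[0,0,0.19,0,0,0,1],[0,0,0.15,0,0,0,1],[0,0,0.044,0,0,0,1],[0,0,0,0,0,0,1]]'; python3 -c "
from h import *
to((0,-190,6))"
```

```text
clock: 3.55
position: [0.4549, -0.1578, 0.0613]
eef_rot: [-3.12, 0.37, 0.001]
wrist_force: [0.2, 0.7, 0.4]
width: -0.0002
grasp_force: 0.0
t 3.55 ext mm [   0.  -220.9    6.3] toolx deg in ext -0.36 F ext [0.1 0.8 0.4] w -0.0002
to (0, -190, 6) rows sum [-0.0009 -0.1234  0.0014]
```

```bash
python3 -m handwheel '[[0,-0.06,0,0,0,0,1],[0,-0.06,0,0,0,0,1],[0,-0.05,0,0,0,0,1],[0,-0.05,0,0,0,0,1],[0,-0.05,0,0,0,0,1],[0,-0.05,0,0,0,0,1],[0,-0.05,0,0,0,0,1],[0,-0.05,0,0,0,0,1],[0,-0.05,0,0,0,0,1],[0,-0.05,0,0,0,0,1]]'; python3 - <<'E'
from h import *
where()
c=r.capture("side");cv2.imwrite("pics/push1.png",cv2.resize(c["image"][150:350,200:440,::-1],(720,600)))
E
```

```text
clock: 4.8
position: [0.4855, -0.0302, 0.0613]
eef_rot: [-3.12, 0.371, 0.0]
wrist_force: [0.3, -1.3, 0.3]
width: -0.0004
grasp_force: 0.9
t 4.80 ext mm [  0.8 -89.6   6.3] toolx deg in ext -0.38 F ext [ 0.6 -1.2  0.3] w -0.0004
```

View pics/push1.png

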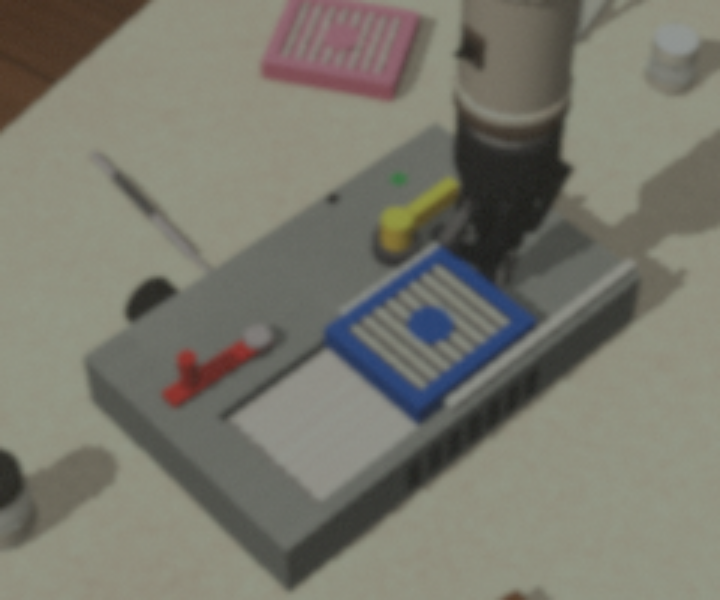

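The cassette is sliding straight between the rails, with its front edge at crop (380,380) just over the pocket. I keep pushing.

```bash
python3 -m handwheel '[[0,-0.05,0,0,0,0,1],[0,-0.05,0,0,0,0,1],[0,-0.05,0,0,0,0,1],[0,-0.05,0,0,0,0,1],[0,-0.05,0,0,0,0,1],[0,-0.04,0,0,0,0,1],[0,-0.04,0,0,0,0,1],[0,-0.02,0,0,0,0,1],[0,0,0,0,0,0,1]]'; python3 - <<'E'
from h import *
where()
c=r.capture("side");W=cloud(c);H=hsv(c);q=(H[...,0]>100)&(H[...,0]<125)&(H[...,1]>150)&(H[...,2]>60)
e=toE(W[q]);e=e[(abs(e[:,0])<70)&(e[:,1]<170)&(e[:,1]>-100)]
print(np.polyfit(e[:,1],e[:,2],1),np.percentile(e[:,1],[1,99]),np.percentile(e[:,0],[1,99]))
E
```

```text
clock: 5.98
position: [0.5061, 0.0546, 0.0613]
eef_rot: [-3.119, 0.37, -0.0]
wrist_force: [-1.0, 0.1, -0.5]
width: -0.0001
grasp_force: 0.0
t 5.97 ext mm [ 1.4 -2.3  6.3] toolx deg in ext -0.34 F ext [-1.  -0.2 -0.5] w -0.0001
[-0.07238177 21.82758911] [ 15.68844455 133.66975797] [-53.34711374  43.40631881]
```

Tilted at -0.07 with the front at about 135, so it isn't in yet. A few more mm.

```bash
python3 -m handwheel '[[0,-0.012,0,0,0,0,1],[0,-0.012,0,0,0,0,1],[0,-0.01,0,0,0,0,1],[0,0,0,0,0,0,1]]'; cat > cas.py <<'E'
from h import *
where()
for n in("side","top"):
    c=r.capture(n);W=cloud(c);H=hsv(c);q=(H[...,0]>100)&(H[...,0]<125)&(H[...,1]>150)&(H[...,2]>60)
    e=toE(W[q]);e=e[(abs(e[:,0])<70)&(e[:,1]<170)&(e[:,1]>-100)]
    print(n,np.polyfit(e[:,1],e[:,2],1),np.median(e[:,2]),np.percentile(e[:,1],[1,99]),np.percentile(e[:,0],[1,99]))
E
python3 cas.py
```

```text
clock: 6.52
position: [0.508, 0.0627, 0.0613]
eef_rot: [-3.119, 0.37, -0.0]
wrist_force: [0.2, -0.6, 0.5]
width: 0.0002
grasp_force: 0.0
t 6.53 ext mm [1.5 6.  6.3] toolx deg in ext -0.36 F ext [ 0.3 -0.5  0.5] w 0.0002
side [-0.06375423 21.18522647] 15.81029779938638 [ 23.07762235 141.07869053] [-53.89734372  43.22895732]
top [-0.7041264 99.643421 ] 14.562075121750233 [ 30.47359104 139.90547855] [-51.7041581   40.17292791]
```

```bash
python3 -m handwheel '[[0,-0.006,0,0,0,0,1],[0,-0.006,0,0,0,0,1],[0,0,0,0,0,0,1]]'; python3 cas.py
```

```text
clock: 7.0
position: [0.5087, 0.0655, 0.0614]
eef_rot: [-3.12, 0.37, -0.0]
wrist_force: [0.4, 0.7, 0.8]
width: -0.0003
grasp_force: 0.0
t 7.00 ext mm [1.5 8.9 6.4] toolx deg in ext -0.36 F ext [0.3 0.7 0.8] w -0.0003
side [-2.31517319e-03  1.21624107e+01] 11.942135250216761 [ 24.65396586 141.0678726 ] [-53.15384392  43.30673389]
top [-0.63931637 90.74815739] 12.569729052286487 [ 36.80486517 139.77711859] [-51.25072544  32.44515824]
```

The cassette has dropped in flat, 12 mm proud. I back off, lift, and move over the press disc.

```bash
python3 -m handwheel '[[0,0.04,0,0,0,0,1],[0,0,-0.16,0,0,0,1],[0,-0.08,-0.02,0,0,0,1],[-0.003,-0.12,0,0,0,0,1],[-0.003,-0.12,0,0,0,0,1],[0,0,0.06,0,0,0,1],[0,0,0,0,0,0,1]]'; python3 - <<'E'
from h import *
to((0,80,13))
c=r.capture("side");W=cloud(c);H=hsv(c)
cv2.imwrite("pics/press0.png",cv2.resize(c["image"][200:350,220:420,::-1],(800,600)))
E
```

```text
clock: 7.98
position: [0.5218, 0.1328, 0.0893]
eef_rot: [3.118, -0.37, -0.006]
wrist_force: [0.5, -0.5, 0.8]
width: 0.0001
grasp_force: 0.0
t 7.97 ext mm [-1.  77.4 34.3] toolx deg in ext -0.36 F ext [ 0.6 -0.3  0.8] w 0.0001
to (0, 80, 13) rows sum [ 0.0044 -0.0107  0.0853]
```

View pics/press0.png

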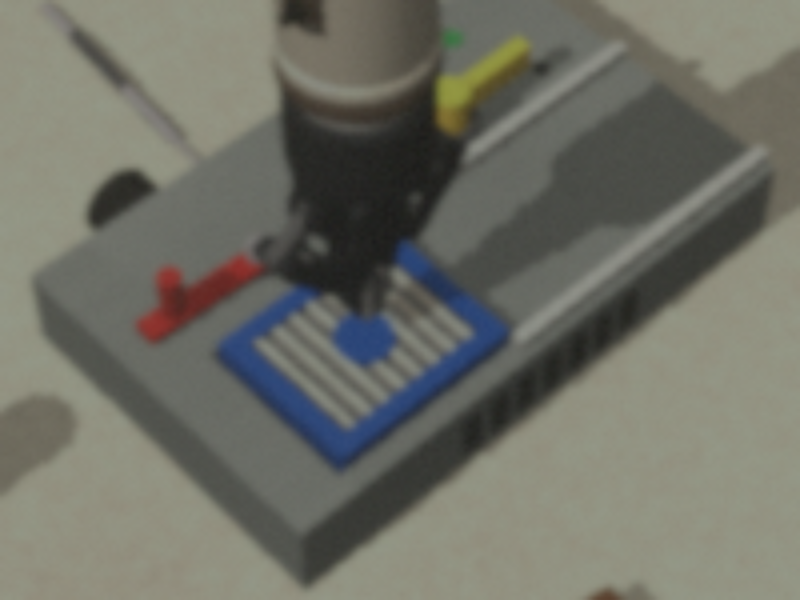

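The cassette is square in the pocket and the fingers are over the press disc (crop 365,335). Now I press.

```bash
python3 -m handwheel '[[0.004,-0.01,0.06,0,0,0,1],[0,0,0.025,0,0,0,1],[0,0,0.012,0,0,0,1],[0,0,0.012,0,0,0,1],[0,0,0.012,0,0,0,1],[0,0,0.012,0,0,0,1],[0,0,0,0,0,0,1]]'; python3 cas.py
```

```text
clock: 8.9
position: [0.5248, 0.1355, 0.0582]
eef_rot: [3.119, -0.371, -0.001]
wrist_force: [0.9, -0.8, 1.8]
width: -0.0002
grasp_force: 0.6
t 8.90 ext mm [ 1.3 80.7  3.2] toolx deg in ext -0.39 F ext [ 1.  -0.6  1.8] w -0.0002
side [0.00387019 2.98208814] 3.3980706794860533 [ 25.045222   140.77796498] [-50.60331388  42.97521143]
top [-1.01049382 25.04543111] 2.93711222961402 [21.61689608 28.58097659] [43.98740861 51.58949823]
```

```bash
python3 -m handwheel '[[0,0,0.008,0,0,0,1],[0,0,0.008,0,0,0,1],[0,0,0.004,0,0,0,1],[0,0,0,0,0,0,1]]'; python3 cas.py
```

```text
clock: 9.5
position: [0.5253, 0.1357, 0.055]
eef_rot: [3.118, -0.371, 0.001]
wrist_force: [-6.7, -1.9, 19.4]
width: -0.0001
grasp_force: 9.9
t 9.50 ext mm [ 1.7 81.1 -0. ] toolx deg in ext -0.38 F ext [-6.1 -3.4 19.4] w -0.0001
side [-0.00131334  0.18432938] -0.08303204569717197 [ 25.69956914 140.46188756] [-49.7847061   44.49782277]
top [ 0.00930584 -3.70750392] -2.778476820698622 [21.79920873 27.47525255] [44.23974753 51.62081835]
```

Flush, with 19 N against the stop. I lift clear and measure latch and valve.

```bash
python3 -m handwheel '[[0,0,-0.1,0,0,0,1],[0,0,-0.2,0,0,0,1],[-0.1,0,-0.2,0,0,0,0],[-0.2,0,0,0,0,0,0],[-0.1,0,0,0,0,0,0],[0,0,0,0,0,0,0]]'; python3 cas.py; cat > meas.py <<'E'
from h import *
s,T=where()
for n in("top","side"):
    c=r.capture(n);W=cloud(c);H=hsv(c);h,sa=H[...,0],H[...,1]
    E=toE(W.reshape(-1,3)).reshape(W.shape)
    box=(E[...,0]>-66)&(E[...,0]<165)&(abs(E[...,1])<185)&(E[...,2]>-3)
    red=((h<6)|(h>174))&(sa>150)&box; yel=(h>22)&(h<34)&(sa>150)&box
    p=E[red&(E[...,2]>18)]; b=E[red&(E[...,2]<14)]
    if len(p): print(n,"peg",len(p),p.mean(0).round(1),"max z",p[:,2].max().round(1),"ang",np.arctan2(-(p.mean(0)[0]-80),p.mean(0)[1]-80).round(3))
    if len(b): d=b.mean(0)[:2]-(80,80); print("bar mean",b.mean(0).round(1),"ang",np.arctan2(-d[0],d[1]).round(3))
    y=E[yel]; y=y[np.hypot(y[:,0]-80,y[:,1]+60)>18]
    if len(y)>3: d=y[:,:2].mean(0)-(80,-60); print("valve",len(y),d.round(1),"ang deg",np.degrees(np.arctan2(d[0],-d[1])).round(1))
    for nm in("latch_peg","valve_tip"):
        for L in r.landmark_of(c,nm)[:1]: e=toE(px2w(c,L["pixel"],.094 if nm=="latch_peg" else .089)); print(nm,round(L["conf"],2),e.round(1))
E
python3 meas.py
```

```text
clock: 10.35
position: [0.4266, 0.1597, 0.1783]
eef_rot: [3.119, -0.367, 0.001]
wrist_force: [0.8, -0.7, 0.5]
width: 0.0425
grasp_force: 0.0
t 10.35 ext mm [-99.9  81.9 123.3] toolx deg in ext -0.24 F ext [ 0.9 -0.5  0.5] w 0.0425
side [ 0.00407315 -0.1645448 ] 0.2911267147968979 [ 28.46619644 139.43932596] [-48.87219188  45.43206187]
top [-0.00050856  0.28991457] 0.7364735258077667 [ 21.21892532 140.34717026] [-49.59820807  51.87430586]
t 10.45 ext mm [-97.5  82.  123.4] toolx deg in ext -0.39 F ext [ 0.1 -0.7  0.9] w 0.0427
top peg 40 [ 77.2 140.2  47.2] max z 495.5 ang 0.046
bar mean [ 80.9 122.7   9.8] ang -0.022
valve 89 [  0.1 -38.1] ang deg 0.1
latch_peg 0.56 [ 83.  139.1  39. ]
valve_tip 0.69 [  78.2 -118.9   34. ]
side peg 28 [ 77.8 146.7  33.7] max z 43.2 ang 0.033
bar mean [ 78.  127.9   9.4] ang 0.042
latch_peg 0.9 [ 71.5 145.6  39. ]
valve_tip 0.44 [-24.4 101.4  34. ]
```

```bash
python3 -m handwheel '[[0.15,-0.05,0,0,0,0,0],[0.15,-0.05,0,0,0,0,0],[0.15,-0.05,0.05,0,0,0,0],[0.15,-0.05,0.05,0,0,0,0],[0.106,-0.04,0.1,0,0,0,0],[0,0,0,0,0,0,0]]'; python3 -c "
from h import *
to((79,142,15))"
```

```text
clock: 11.5
position: [0.6137, 0.1752, 0.1248]
eef_rot: [3.118, -0.373, -0.006]
wrist_force: [-0.7, 0.0, 0.1]
width: 0.0426
grasp_force: 0.0
t 11.50 ext mm [ 78.7 139.7  69.8] toolx deg in ext -0.48 F ext [-0.6 -0.1  0.1] w 0.0426
to (79, 142, 15) rows sum [ 0.0019 -0.0097  0.2191]
```

```bash
python3 -m handwheel '[[0.002,-0.008,0.08,0,0,0,0],[0,0,0.08,0,0,0,0],[0,0,0.06,0,0,0,0],[0,0,0,0,0,0,0],[0,0,0,0,0,0,1],[0,0,0,0,0,0,1],[0,0,0,0,0,0,1]]' 20; python3 - <<'E'
from h import *
where()
c=r.capture("side");cv2.imwrite("pics/peg.png",cv2.resize(c["image"][180:330,180:380,::-1],(800,600)))
E
```

```text
clock: 12.38
position: [0.6151, 0.1777, 0.074]
eef_rot: [3.119, -0.372, 0.002]
wrist_force: [-0.8, -1.0, 3.5]
width: 0.0133
grasp_force: 20.6
t 12.38 ext mm [ 79.6 142.3  19. ] toolx deg in ext -0.41 F ext [-0.6 -1.1  3.5] w 0.0133
```

View pics/peg.png

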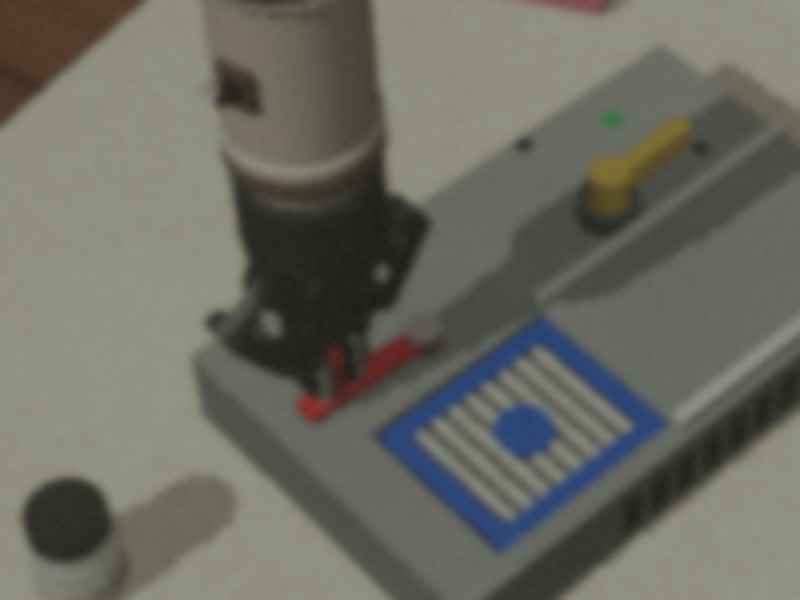

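The peg is held (crop 340,365) and the cassette is flush. Now I swing the latch along its arc.

```bash
python3 -m handwheel '[[-0.032,0.002,0,0,0,0,1],[-0.032,0.006,0,0,0,0,1],[-0.03,0.011,0,0,0,0,1],[-0.03,0.014,0,0,0,0,1],[-0.026,0.018,0,0,0,0,1],[-0.025,0.021,0,0,0,0,1],[-0.021,0.024,0,0,0,0,1],[-0.018,0.027,0,0,0,0,1],[0,0,0,0,0,0,1]]'; python3 -c "
from h import *
to((26.3,111,19)); to((18,80,19))"
```

```text
clock: 13.55
position: [0.5517, 0.1661, 0.0737]
eef_rot: [-3.116, 0.363, 0.006]
wrist_force: [-6.3, 8.9, 10.8]
width: 0.0131
grasp_force: 21.2
t 13.55 ext mm [ 20.5 116.6  18.7] toolx deg in ext -0.11 F ext [-8.2  7.2 10.8] w 0.0131
to (26.3, 111, 19) rows sum [ 0.0233  0.0223 -0.0012]
t 13.55 ext mm [ 20.5 116.6  18.7] toolx deg in ext -0.11 F ext [-8.2  7.2 10.8] w 0.0131
to (18, 80, 19) rows sum [-0.0097  0.1464 -0.0016]
```

The peg is near the pad edge, since y lagged. I re-centre first, then go on gently.

```bash
python3 -m handwheel '[[0.02,0.012,0,0,0,0,1],[0.015,0.012,0,0,0,0,1],[-0.01,0.014,0,0,0,0,1],[-0.009,0.016,0,0,0,0,1],[0,0,0,0,0,0,1]]'; python3 meas.py
```

```text
clock: 14.18
position: [0.5471, 0.1576, 0.0732]
eef_rot: [-3.114, 0.355, 0.019]
wrist_force: [-18.6, 16.7, 17.6]
width: 0.0131
grasp_force: 22.6
t 14.18 ext mm [ 17.9 107.3  18.2] toolx deg in ext 0.18 F ext [-21.9  12.   17.6] w 0.0131
valve 87 [  0.1 -38.2] ang deg 0.2
valve_tip 0.68 [  86.2 -115.5   34. ]
bar mean [  9.  115.9   9.3] ang 1.102
latch_peg 0.55 [-36.8 111.7  39. ]
valve_tip 0.73 [ 184.7 -332.1   34. ]
```

```bash
python3 - <<'E'
from h import *
where()
c=r.capture("side");cv2.imwrite("pics/peg2.png",cv2.resize(c["image"][200:320,220:380,::-1],(800,600),interpolation=cv2.INTER_CUBIC))
print(r.get_state()["joint_positions"].round(2))
E
```

```text
t 14.47 ext mm [ 17.9 107.3  18.2] toolx deg in ext 0.18 F ext [-21.8  13.3  17.8] w 0.0129
[ 0.07  0.59 -0.5   1.86  0.37  0.79 -2.42]
```

View pics/peg2.png

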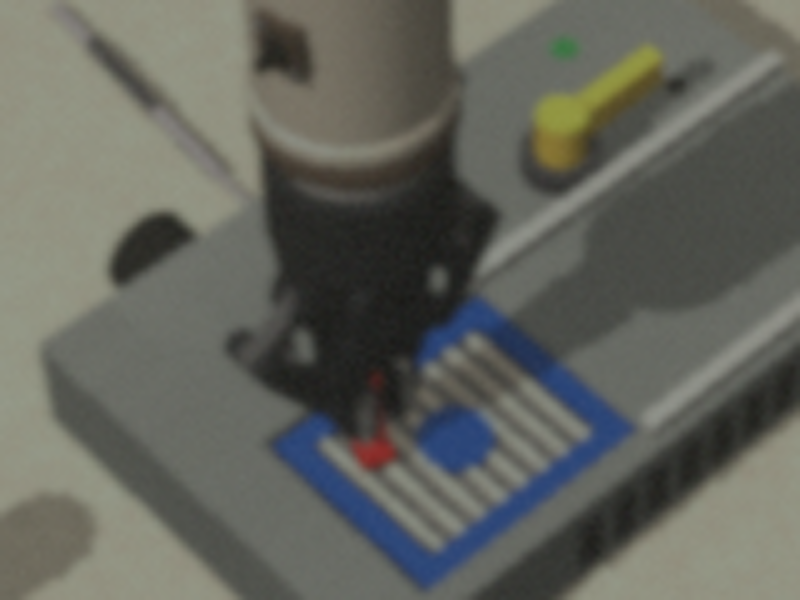

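The forces are purely radial: the grip is fighting the arc, and the swing itself is free. I open part-way and push the peg along -y with the +y finger.

```bash
python3 -m handwheel '[[0,0,0,0,0,0,0],[0,0,0,0,0,0,0],[-0.02,0.02,0,0,0,0,0],[-0.02,0.02,0,0,0,0,0],[0,0.02,0,0,0,0,0],[0,0.02,0,0,0,0,0],[0,0,0,0,0,0,0]]'; python3 meas.py
```

```text
clock: 15.4
position: [0.5417, 0.1285, 0.073]
eef_rot: [3.119, -0.372, 0.0]
wrist_force: [0.4, 0.5, 0.2]
width: 0.0426
grasp_force: 0.0
t 15.40 ext mm [19.2 77.8 18. ] toolx deg in ext -0.44 F ext [0.3 0.6 0.2] w 0.0426
valve 88 [ -0.1 -38.7] ang deg -0.1
valve_tip 0.49 [  77.3 -123.9   34. ]
bar mean [ 5.9 96.8 10. ] ang 1.348
latch_peg 0.67 [15.4 96.8 39. ]
valve_tip 0.57 [  86.1 -124.9   34. ]
```

```bash
python3 -m handwheel '[[0,0.015,0,0,0,0,0],[0,0.015,0,0,0,0,0],[0,0.012,0,0,0,0,0],[0,0.01,0,0,0,0,0],[0,0,0,0,0,0,0]]'; python3 meas.py
```

```text
clock: 16.32
position: [0.5386, 0.1171, 0.0731]
eef_rot: [-3.119, 0.371, -0.0]
wrist_force: [-0.0, 2.6, -0.4]
width: 0.0427
grasp_force: 1.1
t 16.32 ext mm [18.8 66.  18.1] toolx deg in ext -0.38 F ext [-0.6  2.6 -0.4] w 0.0427
valve 88 [  0.1 -38.4] ang deg 0.2
valve_tip 0.55 [  79.7 -120.3   34. ]
side peg 1 [10.6 84.5 43. ] max z 43.0 ang 1.506
bar mean [ 4.1 83.2  9.4] ang 1.528
latch_peg 0.56 [11.5 82.6 39. ]
```

```bash
python3 -m handwheel '[[0,0.01,0,0,0,0,0],[0,0.01,0,0,0,0,0],[0,0,0,0,0,0,0]]'; python3 meas.py
```

```text
clock: 17.0
position: [0.5385, 0.1166, 0.0732]
eef_rot: [-3.114, 0.366, -0.004]
wrist_force: [4.6, 12.2, -7.3]
width: 0.0423
grasp_force: 6.1
t 17.00 ext mm [18.9 65.5 18.2] toolx deg in ext -0.22 F ext [ 1.7 12.9 -7.3] w 0.0423
top peg 1 [ 39.   11.2 386.9] max z 386.9 ang 2.604
valve 88 [  0.  -38.1] ang deg 0.1
latch_peg 0.7 [-199.   308.6   39. ]
valve_tip 0.76 [  80.5 -125.2   34. ]
bar mean [ 4.6 83.4  9.4] ang 1.526
latch_peg 0.63 [16.  85.1 39. ]
valve_tip 0.77 [  79.4 -116.6   34. ]
```

The latch is hard against its stop (13 N). I back off, lift, close the fingers and go beside the valve lever.

```bash
python3 -m handwheel '[[0,-0.03,0,0,0,0,0],[0,-0.02,0,0,0,0,0],[0,0,-0.12,0,0,0,0],[0,0,-0.16,0,0,0,0],[0.025,0.16,0,0,0,0,1],[0.025,0.2,0,0,0,0,1],[0.025,0.2,0,0,0,0,1],[0.025,0.18,0,0,0,0,1],[0,0,0,0,0,0,1]]'; python3 meas.py; python3 -c "
from h import *
to((45,-108,20))"
```

```text
clock: 18.42
position: [0.5204, -0.0677, 0.1429]
eef_rot: [3.115, -0.384, -0.001]
wrist_force: [0.2, 0.6, -0.2]
width: 0.0002
grasp_force: 0.0
t 18.43 ext mm [  43.2 -118.1   87.9] toolx deg in ext -0.89 F ext [ 0.1  0.6 -0.2] w 0.0002
top peg 36 [16.7 80.3 36.1] max z 43.8 ang 1.567
bar mean [39.5 80.7  9.6] ang 1.554
valve 6 [-51.4  -6.7] ang deg -82.6
latch_peg 0.71 [16.3 82.  39. ]
side peg 39 [15.1 85.1 34. ] max z 42.9 ang 1.492
bar mean [33.9 83.4  9.4] ang 1.497
latch_peg 0.73 [16.7 79.6 39. ]
valve_tip 0.69 [  82.4 -124.2   34. ]
t 18.73 ext mm [  42.6 -110.4   88.2] toolx deg in ext -0.24 F ext [ 0.1  0.2 -0.8] w 0.0
to (45, -108, 20) rows sum [ 0.0097 -0.0094  0.2728]
```

The latch is at its stop (about 1.57). Now the valve push.

```bash
python3 -m handwheel '[[0.005,-0.009,0.12,0,0,0,1],[0,0,0.11,0,0,0,1],[0,0,0.043,0,0,0,1],[0,0,0,0,0,0,1],[0.04,0,0,0,0,0,1],[0.04,0,0,0,0,0,1],[0.04,0,0,0,0,0,1],[0.03,0,0,0,0,0,1],[0,0,0,0,0,0,1]]'; python3 meas.py
```

```text
clock: 19.85
position: [0.5605, -0.0686, 0.0748]
eef_rot: [-3.119, 0.371, -0.002]
wrist_force: [0.7, -0.5, -0.0]
width: 0.0002
grasp_force: 0.0
t 19.85 ext mm [  82.5 -109.9   19.8] toolx deg in ext -0.4 F ext [ 0.8 -0.3 -0. ] w 0.0002
top peg 36 [16.7 80.2 36.5] max z 45.1 ang 1.568
bar mean [39.  80.6  9.9] ang 1.555
latch_peg 0.74 [20.  83.1 39. ]
side peg 43 [14.5 85.3 33. ] max z 43.3 ang 1.49
bar mean [34.1 83.3  9.2] ang 1.499
latch_peg 0.75 [17.7 83.3 39. ]
valve_tip 0.54 [ 110.4 -118.6   34. ]
```

```bash
python3 -m handwheel '[[0.025,0,0,0,0,0,1],[0.022,0,0,0,0,0,1],[0,0,0,0,0,0,1],[-0.1,0,0,0,0,0,1],[-0.12,0,0,0,0,0,1],[-0.2,0,-0.2,0,0,0,1],[-0.2,0,-0.2,0,0,0,1],[0,0,0,0,0,0,1]]'; sed -i 's/(h>22)&(h<34)&(sa>150)/(h>18)\&(h<38)\&(sa>120)/' meas.py; python3 meas.py; python3 - <<'E'
from h import *
c=r.capture("top");cv2.imwrite("pics/valve.png",cv2.resize(c["image"][170:320,200:400,::-1],(800,600),interpolation=cv2.INTER_CUBIC))
E
```

```text
clock: 21.15
position: [0.432, -0.0376, 0.1665]
eef_rot: [3.117, -0.369, 0.011]
wrist_force: [0.6, 0.2, -0.5]
width: 0.0004
grasp_force: 0.0
t 21.15 ext mm [ -49.7 -109.   111.5] toolx deg in ext -0.32 F ext [ 0.5  0.4 -0.5] w 0.0004
top peg 34 [17.  80.2 37. ] max z 43.8 ang 1.567
bar mean [39.5 80.7  9.8] ang 1.553
valve 101 [ 24.4 -30.6] ang deg 38.5
latch_peg 0.62 [22.7 80.8 39. ]
valve_tip 0.72 [ 119.6 -106.7   34. ]
side peg 43 [15.  85.3 34.2] max z 42.9 ang 1.49
bar mean [34.2 83.3  9.2] ang 1.499
valve 52 [ 22.1 -28.6] ang deg 37.7
latch_peg 0.76 [16.4 88.2 39. ]
valve_tip 0.47 [206.8  77.2  34. ]
```

View pics/valve.png

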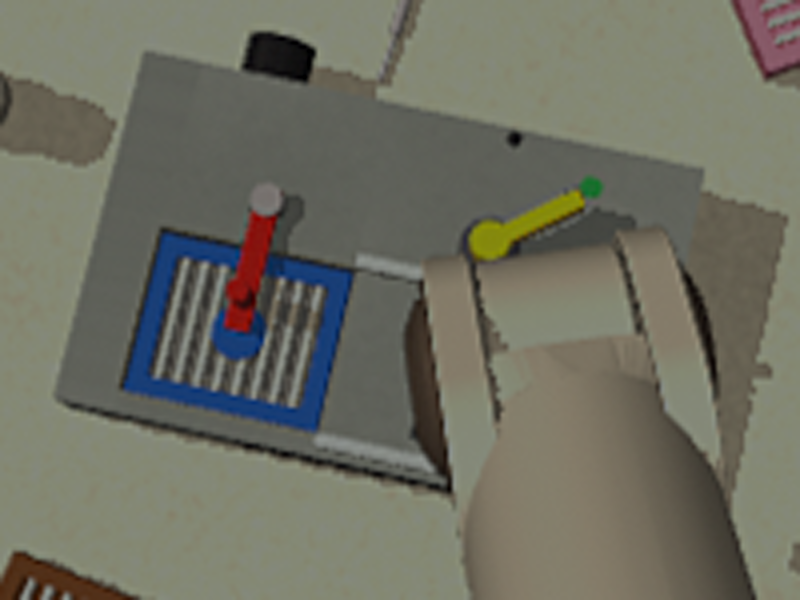

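The latch lies across the cassette. The lever in the crop runs from (490,240) to (580,200), a little short of half open. I measure its angle exactly by projecting its outline at its top height.

```bash
cat > va.py <<'E'
from h import *
for n in("top","top","side"):
    c=r.capture(n);H=hsv(c);h,s,v=H[...,0],H[...,1],H[...,2]
    a,b=w2px(c,toW((80,-60,34)))
    m=(h>20)&(h<36)&(s>150)&(v>(150 if n=="top" else 130)); p=np.argwhere(m)[:,::-1]; p=p[np.hypot(p[:,0]-a,p[:,1]-b)<40]
    e=np.array([toE(px2w(c,q,.089)) for q in p])[:,:2]; rr=np.hypot(e[:,0]-80,e[:,1]+60)
    bo=e[rr<14]; L=e[(rr>18)&(rr<70)]
    vx=cv2.fitLine(L.astype(np.float32),cv2.DIST_L2,0,.01,.01).ravel()
    d=L.mean(0)-(80,-60); ang=np.degrees(np.arctan2(abs(vx[0]),abs(vx[1])))
    print(n,len(L),"boss",bo.mean(0).round(1),"mean ang",np.degrees(np.arctan2(d[0],-d[1])).round(1),"line ang",ang.round(1),"rmax",rr.max().round(1))
E
python3 va.py; python3 -c "
from h import *
to((85,-109,20))"
```

```text
t 21.55 ext mm [ -50.2 -108.9  107.2] toolx deg in ext -0.38 F ext [1.  0.1 0.8] w -0.0001
to (85, -109, 20) rows sum [ 0.5413 -0.0028  0.3477]Traceback (most recent call last):
  File "va.py", line 6, in <module>
    e=np.array([toE(px2w(c,q,.089)) for q in p])[:,:2]; rr=np.hypot(e[:,0]-80,e[:,1]+60)
      ~~~~~~~~~~~~~~~~~~~~~~~~~~~~~~~~~~~~~~~~~~^^^^^^
IndexError: too many indices for array: array is 1-dimensional, but 2 were indexed
```

```bash
sed -i 's/(s>150)&(v>(150 if n=="top" else 130))/(s>130)\&(v>(90 if n=="top" else 110))/' va.py; python3 va.py
```

```text
top 85 boss [ 80.7 -58.9] mean ang 39.4 line ang 38.4 rmax 60.3
top 86 boss [ 80.7 -58.9] mean ang 39.5 line ang 38.9 rmax 60.6
side 66 boss [ 79.2 -59.5] mean ang 37.4 line ang 37.2 rmax 52.1
```

Angle about 38.5°, so roughly 6.5° more, i.e. TCP x of about 101.

```bash
python3 -m handwheel '[[0.2,0,0,0,0,0,1],[0.24,0,0.1,0,0,0,1],[0,0,0.15,0,0,0,1],[0,0,0.1,0,0,0,1],[0.05,0,0,0,0,0,1],[0.05,0,0,0,0,0,1],[0,0,0,0,0,0,1]]'; python3 -c "
from h import *
to((101,-110,20))"
```

```text
clock: 22.58
position: [0.5633, -0.0692, 0.0782]
eef_rot: [-3.119, 0.372, -0.006]
wrist_force: [-0.3, -0.9, 0.5]
width: 0.0001
grasp_force: 0.0
t 22.57 ext mm [  85.3 -109.8   23.2] toolx deg in ext -0.43 F ext [-0.1 -1.   0.5] w 0.0001
to (101, -110, 20) rows sum [0.0626 0.0004 0.0132]
```

```bash
python3 -m handwheel '[[0.025,0,0.012,0,0,0,1],[0.025,0,0,0,0,0,1],[0.012,0,0,0,0,0,1],[0,0,0,0,0,0,1]]'; python3 -c "
from h import *
where()"; python3 -m handwheel '[[-0.1,0,0,0,0,0,1],[-0.12,0,0,0,0,0,1],[-0.2,0,-0.2,0,0,0,1],[-0.2,0,-0.2,0,0,0,1],[0,0,0,0,0,0,1]]'; python3 va.py
```

```text
clock: 23.08
position: [0.5753, -0.0723, 0.0735]
eef_rot: [3.119, -0.371, -0.001]
wrist_force: [-1.0, -0.6, 0.1]
width: 0.0
grasp_force: 0.7
t 23.07 ext mm [  97.8 -110.1   18.5] toolx deg in ext -0.38 F ext [-0.8 -0.8  0.1] w 0.0
clock: 23.7
position: [0.4362, -0.0385, 0.1652]
eef_rot: [3.117, -0.369, 0.01]
wrist_force: [0.0, 0.2, 0.1]
width: 0.0002
grasp_force: 0.0
top 83 boss [ 81.9 -58.7] mean ang 43.7 line ang 42.8 rmax 60.6
top 83 boss [ 82.6 -58.6] mean ang 43.7 line ang 42.8 rmax 60.6
side 58 boss [ 79.5 -59.3] mean ang 50.0 line ang 40.5 rmax 51.4
```

About 43°; one more 2 mm nudge (TCP x to 100).

```bash
python3 -m handwheel '[[0.2,0,0,0,0,0,1],[0.22,0,0.1,0,0,0,1],[0,0,0.15,0,0,0,1],[0,0,0.1,0,0,0,1],[0.05,0,0,0,0,0,1],[0.05,0,0,0,0,0,1],[0,0,0,0,0,0,1]]'; python3 -c "
from h import *
to((100.3,-110,19))"
```

```text
clock: 24.72
position: [0.5653, -0.0696, 0.0757]
eef_rot: [-3.119, 0.372, -0.005]
wrist_force: [-0.0, 0.5, -0.4]
width: -0.0001
grasp_force: 0.0
t 24.73 ext mm [  87.4 -109.7   20.7] toolx deg in ext -0.43 F ext [-0.1  0.4 -0.4] w -0.0001
to (100.3, -110, 19) rows sum [0.0515 0.0006 0.0068]
```

```bash
python3 -m handwheel '[[0.025,0,0.006,0,0,0,1],[0.02,0,0,0,0,0,1],[0.008,0,0,0,0,0,1],[0,0,0,0,0,0,1]]'; python3 -c "
from h import *
where()"; python3 -m handwheel '[[-0.1,0,0,0,0,0,1],[-0.12,0,0,0,0,0,1],[-0.2,0,-0.2,0,0,0,1],[-0.2,0,-0.2,0,0,0,1],[-0.2,0,-0.1,0,0,0,1],[0,0,0,0,0,0,1]]'; python3 va.py; python3 meas.py; python3 cas.py;  python3 - <<'E'
from h import *
c=r.capture("top");cv2.imwrite("pics/fin.png",cv2.resize(c["image"][170:320,200:400,::-1],(800,600),interpolation=cv2.INTER_CUBIC))
E
```

```text
clock: 25.22
position: [0.5753, -0.0725, 0.0731]
eef_rot: [3.119, -0.371, -0.0]
wrist_force: [-0.3, -0.4, 0.6]
width: 0.0002
grasp_force: 0.4
t 25.23 ext mm [  97.8 -110.3   18.1] toolx deg in ext -0.39 F ext [-0.2 -0.4  0.6] w 0.0002
clock: 25.98
position: [0.3856, -0.027, 0.1881]
eef_rot: [3.116, -0.369, 0.005]
wrist_force: [0.7, 0.3, 0.1]
width: -0.0001
grasp_force: 0.0
top 84 boss [ 80.7 -58.9] mean ang 43.8 line ang 42.8 rmax 60.6
top 84 boss [ 80.7 -58.9] mean ang 43.8 line ang 42.8 rmax 60.6
side 58 boss [ 79.5 -59.3] mean ang 49.7 line ang 40.4 rmax 54.4
t 26.12 ext mm [ -94.5 -108.9  131.6] toolx deg in ext -0.4 F ext [ 0.  -0.2  0.3] w 0.0001
top peg 36 [16.7 80.2 36.3] max z 44.1 ang 1.567
bar mean [39.1 80.6  9.8] ang 1.556
valve 100 [ 26.8 -28.7] ang deg 43.0
latch_peg 0.78 [17.5 81.  39. ]
valve_tip 0.58 [ 120.1 -108.6   34. ]
side peg 44 [14.7 85.3 33.6] max z 43.4 ang 1.489
bar mean [33.5 83.4  9.2] ang 1.498
valve 47 [ 24.5 -27.1] ang deg 42.2
latch_peg 0.8 [20.9 79.  39. ]
valve_tip 0.79 [ 124.4 -106.4   34. ]
t 26.43 ext mm [ -95.4 -108.5  130.8] toolx deg in ext -0.38 F ext [-1.   0.   0.3] w 0.0004
side [ 0.0011333  -0.14882456] -0.059075314890775346 [ 24.46684028 140.08590203] [-48.87180204  44.17775479]
top [-1.46766628e-04  4.08972996e-01] 0.751207102237774 [ 21.32035185 140.74119276] [-49.635517   51.8461721]
```

View pics/fin.png

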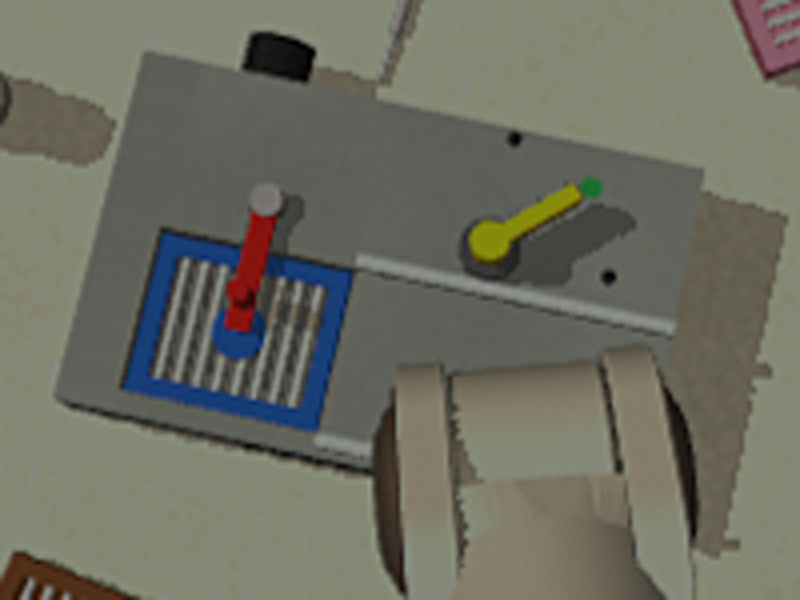

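The cassette is home and the latch is across it. The lever ends at (577,190) with the dot at (591,187), still about 2° short because the last push stopped at the same x. One more nudge.

```bash
python3 -m handwheel '[[0.2,0,0,0,0,0,1],[0.2,0,0.1,0,0,0,1],[0.2,0,0.1,0,0,0,1],[0,0,0.15,0,0,0,1],[0,0,0.1,0,0,0,1],[0.05,0,0,0,0,0,1],[0.05,0,0,0,0,0,1],[0,0,0,0,0,0,1],[0,0,0,0,0,0,1]]'; python3 -c "
from h import *
to((100.3,-110,19))"
```

```text
clock: 27.7
position: [0.5582, -0.0681, 0.0749]
eef_rot: [3.119, -0.371, 0.002]
wrist_force: [0.5, 0.2, 0.1]
width: -0.0002
grasp_force: 0.0
t 27.70 ext mm [  80.1 -109.9   19.9] toolx deg in ext -0.39 F ext [0.4 0.3 0.1] w -0.0002
to (100.3, -110, 19) rows sum [ 0.0807 -0.0001  0.0038]
```

```bash
python3 -m handwheel '[[0.035,0,0.003,0,0,0,1],[0.03,0,0,0,0,0,1],[0.016,0,0,0,0,0,1],[0.004,0,0,0,0,0,1],[0,0,0,0,0,0,1],[0,0,0,0,0,0,1]]'; python3 -c "
from h import *
to((100.3,-110,19))"
```

```text
clock: 28.45
position: [0.5778, -0.0729, 0.073]
eef_rot: [3.12, -0.371, -0.001]
wrist_force: [-1.0, 0.1, -0.6]
width: 0.0001
grasp_force: 0.8
t 28.45 ext mm [ 100.3 -110.1   18. ] toolx deg in ext -0.37 F ext [-1.  -0.1 -0.6] w 0.0001
to (100.3, -110, 19) rows sum [-0.0002 -0.0005 -0.004 ]
```

```bash
python3 -m handwheel '[[-0.1,0,0,0,0,0,1],[-0.12,0,0,0,0,0,1],[-0.2,0,-0.2,0,0,0,1],[-0.2,0,-0.2,0,0,0,1],[-0.2,0,-0.1,0,0,0,1],[0,0,0,0,0,0,1]]'; python3 va.py; python3 meas.py
```

```text
clock: 29.2
position: [0.3891, -0.0278, 0.1885]
eef_rot: [3.115, -0.369, 0.007]
wrist_force: [0.7, -0.1, 0.1]
width: -0.0
grasp_force: 0.0
top 84 boss [ 80.8 -58.6] mean ang 46.3 line ang 45.4 rmax 60.6
top 84 boss [ 80.8 -58.8] mean ang 46.3 line ang 45.4 rmax 60.6
side 59 boss [ 79.2 -59.2] mean ang 56.7 line ang 42.5 rmax 54.3
t 29.35 ext mm [ -91.3 -108.9  131.9] toolx deg in ext -0.4 F ext [ 0.7 -1.1 -0.1] w 0.0
top peg 36 [16.7 80.2 36.3] max z 43.5 ang 1.567
bar mean [39.6 80.8  9.6] ang 1.551
valve 98 [ 28.  -27.6] ang deg 45.5
latch_peg 0.55 [17.8 76.5 39. ]
valve_tip 0.78 [ 118.9 -106.9   34. ]
side peg 46 [15.1 85.  32.3] max z 43.3 ang 1.493
bar mean [33.4 83.4  9.4] ang 1.498
valve 45 [ 25.4 -25.6] ang deg 44.8
latch_peg 0.6 [16.8 89.4 39. ]
valve_tip 0.71 [132.5 -98.6  34. ]
```

The valve is at about 45°, the latch is at its stop, the cassette is flush, and the arm is clear.

```bash
python3 -c "
from rig import r
print(r.hand_in())"
```

```text
the job is handed in; nothing more can be done
None
```

I handed the job in at about 29.5 s: the cassette is flush in the pocket, the latch bar is at its stop across it, the valve lever is at about 45° towards the green dot, and the robot is touching nothing (the hand-in returned no verdict).

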